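# Try the tile chest's lid, free its bolt if caught, and hold it open

### The job

I need both hands to take tiles out of the chest, so open its lid for me: before touching the bolt, try the lid by its pull tab, and if it is caught, free it by sliding the bolt's knob away from the tab. Then raise the lid to about sixty degrees and finish while still holding it there with the gripper, steady, because it falls shut by itself. Leave the bowls, jar, bottle and tiles around it where they are.

Things in the scene. Friction and masses are not known exactly. Their poses are not given: they have to be found in the camera images.
- chest: fixed plywood tile chest, 220 mm deep (its x), 300 mm wide (its y), 85 mm tall to the lid's underside, 97 mm to its top. Origin under the box's centre; its front faces its own -x, towards the robot. On the front, from the middle to the -y end, a fixed steel latch case stands 50 mm out, its top 78 mm above the table; a slide bolt runs in it.
- lid (a joint): the chest lid's hinge, rad: 0 shut, grows as the front edge rises, stop at 1.35. Let go anywhere, the lid falls shut. It takes 2 to 3.5 N at the tab to lift (0.4 to 0.65 kg). If the bolt is caught it still rises about 0.04 rad (11 mm at the tab), then stops hard; if not, it comes up freely.
- lid_tab (a point): grip point on the lid's pull tab: a steel plate upright at the middle of the lid's front edge, 14 mm thick along the chest's y, 40 mm tall, sticking out 55 mm from the edge along the chest's -x. The point is in the plate, 34 mm out from the edge, 17 mm below its top and, when shut, 110 mm above the table. Moves and turns with the lid; axes as the chest's when shut.
- lid_hinge (a point): a point on the lid's hinge axis (which runs along the chest's y) at the middle of the far edge; when shut, the tab's grip point lies 260 mm from it towards the chest's -x and 25 mm higher.
- bolt (a joint): slide bolt, m: 0 nearest the tab, 0.032 at its far stop; grows as the knob moves along the chest's -y. Friction about 2.5 N; stays where it is left. At 0.024 and more the lid is always free. Found between 0 and 0.016, where it may or may not catch the lid: the striker inside the case is hidden and its reach varies, so only trying the lid tells.
- bolt_knob (a point): grip point on the bolt's knob, an upright steel post 16 mm across, 40 mm tall on top of the latch case (78 to 118 mm above the table), 30 mm in front of the chest's front, 85 mm (bolt 0) to 117 mm (bolt 0.032) to the -y side of the chest's middle. The point is on the post's axis, 13 mm below its top. Axes are the chest's.
- bowl_white: bystander, to be left alone: shallow round pigment bowl, mouth up, rim 96 mm across, 38 mm tall; origin under its centre
- bowl_dark: bystander, to be left alone: shallow round pigment bowl, mouth up, rim 104 mm across, 42 mm tall; origin under its centre
- offcut: bystander, to be left alone: loose tile offcut, a 60 x 50 x 20 mm slab; origin under its centre
- jar: bystander, to be left alone: closed jar, 66 mm across, 75 mm tall; origin under its centre
- bottle: bystander, to be left alone: closed drink bottle, 66 mm across, 190 mm tall; origin under its centre
- tile_stack: bystander, to be left alone: stack of square tiles 90 x 90 mm, 42 mm tall, one piece; origin under its centre

How it is judged:
On the way, in this order (a step that is already met when the one before it is completed fails the run):
1. the lid is tried (lifted at least 0.012 rad) while the bolt is still where it was found (value of joint lid above 0.012 rad and distance of bolt_knob from where it was at the start of the episode below 0.004 m), for 0.1 s.
2. the lid is raised past 0.8 rad (value of joint lid above 0.8 rad), for 0.2 s.
At the end, for the whole second after the job is handed in: The lid stands between 0.8 and 1.3 rad (46 to 74 degrees) open, moving slower than 0.05 rad/s, with the fingers still bearing on it with more than 0.5 N (value of joint lid between 0.8 and 1.3 rad and velocity of joint lid between -0.05 and 0.05 rad/s and contact force between the fingers and chest above 0.5 N); the arm keeps its last pose, push and grip.
It fails at once if a bystander (bowl, offcut, jar, bottle or tile stack) is shifted by more than 30 mm (distance of any of bowl_white, bowl_dark, offcut, jar, bottle, tile_stack from where it was at the start of the episode above 0.03 m).
It also fails if it takes over 50 s, if anything falls off the work surface, if the arm or the gripper's body presses on something with over 40 N, if the wrist force passes 120 N, or if a joint passes its speed limit or range.

### The arm

A 7-joint arm with a two-finger parallel gripper is mounted at the origin on the work surface. World frame = base frame: x ahead of the robot, y to its left, z up, the work surface at z = 0. Lengths are in m, angles in rad, forces in N, time in s.
With the tool pointing down it reaches from about 0.35 to 0.775 m from the base axis. Payload 3.1 kg.
Tool frame: the origin (TCP) lies at the very end of the fingers, on their centre line; the grasp point (between the pads) lies hold_point_z behind it (hold_point_z is the distance from the TCP to the grasp point, in m); z points along the fingers, y is the line along which they close (so a half turn about z gives the same grasp; the last joint's range is limited). The gripper opens to 85 mm and grips with 20 to 120 N. Pads are 22 mm wide; open, the fingers measure 114 mm over their backs; the gripper's body (76 mm by 85 mm) begins 54 mm behind the grasp point. The pads swing forward as they close: fully open they stand 13 mm farther back than shut.
Start: joints at [1.074, 0.311, 0.014, 1.512, -0.004, 1.319, -0.027], TCP at [0.242, -0.494, 0.194] pointing down, gripper open.
Joint ranges: [-2.7, 2.7], [-0.3, 1.91], [-1.27, 1.3], [0.12, 2.57], [-1.44, 4.58], [0.2, 2.03], [-3.05, 3.05]. Speed limits (rad/s): [2.79, 2.79, 3.14, 3.14, 3.14, 3.14, 3.14].

### API

Orientations are given as a rotation vector (axis times angle).
In Python, from cell import movep, servo_line, move_j, move_gripper, sleep, inverse_kinematics, capture, calibration, Unreachable, finish_job, read_clock, read_qpos, read_joint_velocities, read_joint_efforts, read_tcp_pos, read_orientation, read_force, read_moment, read_gripper_width, read_finger_force, hold_point_z gives the robot as it stands. Calls block until the motion is done:
- movep(position, orientation): joint-space move of the TCP to a pose.
- servo_line(position, attitude=None, max_speed=0.15, max_force=None): straight line of the TCP; attitude=None keeps the orientation; max_speed is the mean speed in m/s. With max_force (N) it stops when the force on the tool has changed by that much, and returns True; else False.
- move_j(angles): joint-space move.
- move_gripper(opening): finger opening in m; the grip force is fixed at half the most; returns when the fingers have stopped.
- sleep(seconds).
- inverse_kinematics(position, orientation): joint angles nearest the present ones, or None.
- capture(name): name is "scene" or "top" or "wrist"; returns the picture (480x640x3 uint8, blue, green, red); there is no depth.
- calibration(name): a dict with "K" (3x3 intrinsics, pixels), "world_from_camera" (4x4, takes a point from camera to world coordinates). Camera axes: x right, y up, looking along -z (the intrinsics and any distortion apply to the point x, -y, -z); pixel columns grow to the right and rows downward; lengths in m; the calibration is good to about 2 mm. A picture is of the moment at which its call begins: read the wrist's pose just before it. calibration takes no time and is no camera call; for the wrist camera it gives the pose at the moment of the call.
A pose or a line that the arm cannot do raises Unreachable and nothing moves.
- finish_job(): hands the job in; it is judged then, once.
Readings, each from a call of its own:
- read_clock(): time.
- read_qpos(): joint angles.
- read_joint_velocities(): joint speeds.
- read_joint_efforts(): joint torques, N m.
- read_tcp_pos(): TCP position.
- read_orientation(): TCP orientation.
- read_force(): force on the tool from outside, world axes, zero at the start.
- read_moment(): the same for the moment, N m.
- read_gripper_width(): finger opening in m.
- read_finger_force(): force on a finger pad.
Only numpy, scipy, OpenCV 4.12 (cv2) and the standard library are available. Lean on these libraries where they do the work, as an engineer would, in place of code of your own. Each camera call takes 0.05 s, during which the arm holds its last target. There are 200 camera calls.

## Working session

There is one attempt and no reset: what is moved stays moved. The work goes in short steps, each a Python script; the robot and the scene stay as the last script left them, time stands still between calls to the robot, and variables do not carry over. Pictures are saved under pics/ and viewed, at most 10 in all, crops included, and the job is handed in when it is done.

```bash
mkdir -p pics; python3 - <<'E'
from cell import *
import cv2
for n in("top","scene"):
    cv2.imwrite(f"pics/{n}.png",capture(n)); c=calibration(n); print(n,c)
print(read_clock(),hold_point_z if not callable(hold_point_z) else hold_point_z(),read_orientation(),read_gripper_width())
E
```

```text
top {'K': array([[442.6413058 ,   0.        , 314.12650763],
       [  0.        , 442.6413058 , 243.03758147],
       [  0.        ,   0.        ,   1.        ]]), 'world_from_camera': array([[ 0.0108636 ,  0.9931415 , -0.11641285,  0.46904148],
       [-0.99994041,  0.01066389, -0.0023382 ,  0.01562216],
       [-0.00108075,  0.11643131,  0.99319816,  0.9971921 ],
       [ 0.        ,  0.        ,  0.        ,  1.        ]])}
scene {'K': array([[510.25403848,   0.        , 321.66365872],
       [  0.        , 510.25403848, 244.61864267],
       [  0.        ,   0.        ,   1.        ]]), 'world_from_camera': array([[ 0.0205047 , -0.70554201,  0.70837139,  1.38870958],
       [ 0.99964593,  0.02648544, -0.00255636,  0.01240455],
       [-0.01695791,  0.708173  ,  0.70583527,  0.88333065],
       [ 0.        ,  0.        ,  0.        ,  1.        ]])}
0.1 0.0187 [-3.05869336e+00 -7.07913387e-01  8.76585869e-04] 0.085243226077518
```

View pics/top.png

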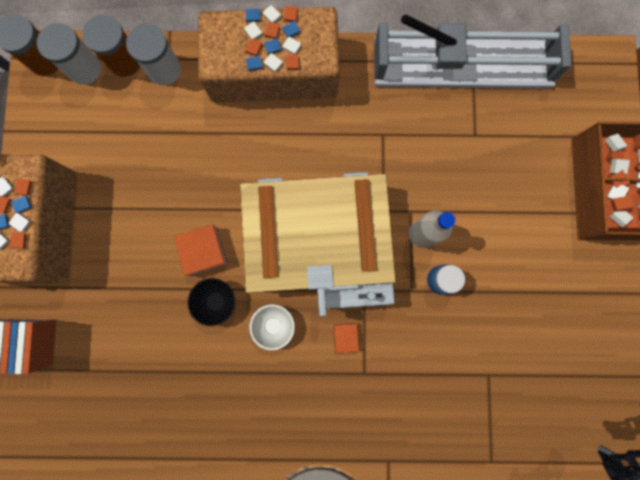

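View pics/scene.png

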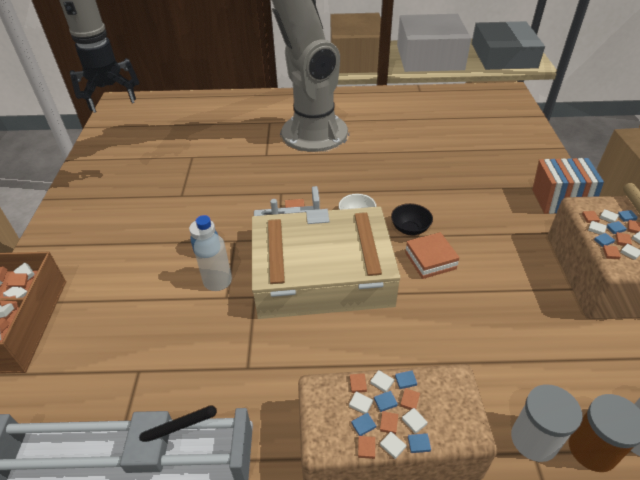

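The top view shows the chest with lid corners near (241,185), (386,175), (395,284) and (246,291). The tab is at about (320,290) and the knob at about (372,296), with the white bowl and the offcut in front. The scene view shows the tab at (316,195) and the knob at (274,205). Next I'll localise them more precisely.

```bash
cat > h.py <<'E'
import numpy as np, cv2
from cell import *
from scipy.spatial.transform import Rotation as R
def ray(n,u,v,z,cal=None):
    c=cal or calibration(n);K=c["K"];T=c["world_from_camera"]
    d=T[:3,:3]@np.array([(u-K[0,2])/K[0,0],-(v-K[1,2])/K[1,1],-1]);o=T[:3,3]
    return o+d*(z-o[2])/d[2]
def proj(n,p,cal=None):
    c=cal or calibration(n);K=c["K"];T=c["world_from_camera"]
    q=T[:3,:3].T@(np.asarray(p)-T[:3,3]); return K[0,0]*q[0]/-q[2]+K[0,2],-K[1,1]*q[1]/-q[2]+K[1,2]
E
python3 - <<'E'
from h import *
im=cv2.imread("pics/top.png");hsv=cv2.cvtColor(im,cv2.COLOR_BGR2HSV)
print(hsv[250,300],hsv[230,340],hsv[350,200],hsv[296,345],hsv[275,320])
sub=im[160:330,180:440];cv2.imwrite("pics/t1.png",cv2.resize(sub,None,fx=3,fy=3,interpolation=cv2.INTER_CUBIC)[:510,:780])
s=cv2.imread("pics/scene.png")[170:320,230:420];cv2.imwrite("pics/s1.png",cv2.resize(s,None,fx=4,fy=4,interpolation=cv2.INTER_CUBIC))
for c in [(241,185),(386,175),(395,284),(246,291)]: print(ray("top",*c,.097).round(4))
E
```

```text
[ 20 115 201] [ 21 111 225] [ 14 162 156] [104  18 187] [103  10 184]
[0.6945 0.1712 0.097 ]
[ 0.719  -0.1305  0.097 ]
[ 0.4928 -0.1469  0.097 ]
[0.4754 0.1544 0.097 ]
```

View pics/t1.png

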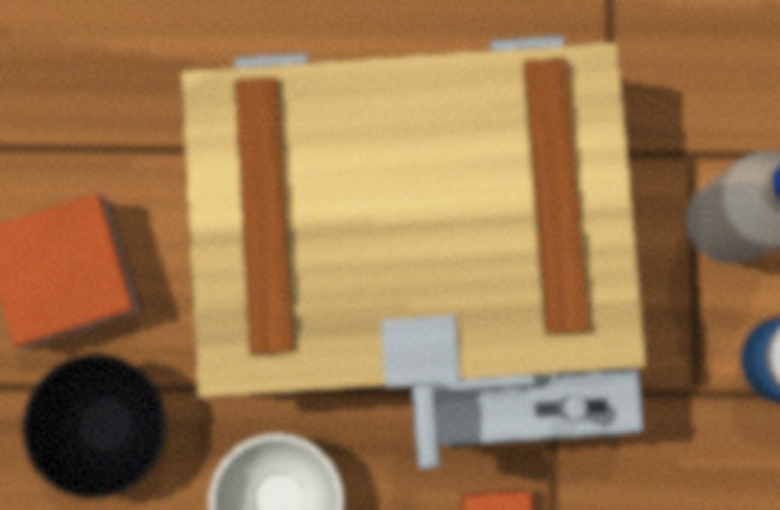

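View pics/s1.png

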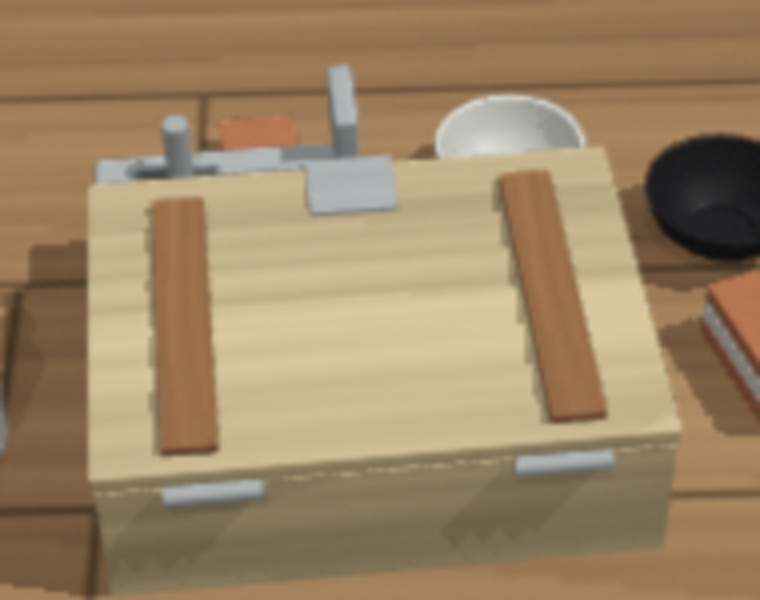

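Crop of the top view: lid corners at (183,72), (615,43), (645,368) and (198,397). The tab's upright plate runs from (424,386) to (428,467), and the knob top is near (573,407). Crop of the scene view: tab top at (341,68), knob top at (176,121).

```bash
python3 - <<'E'
from h import *
T=lambda a,b:((a+.5)/3-.5+180,(b+.5)/3-.5+160)
S=lambda a,b:((a+.5)/4-.5+230,(b+.5)/4-.5+170)
C=np.array([ray("top",*T(*c),.097)[:2] for c in [(183,72),(615,43),(645,368),(198,397)]])
print(C.round(4),[np.linalg.norm(C[i]-C[i-1]).round(4) for i in range(4)])
ctr=C.mean(0); ey=(C[0]-C[1])+(C[3]-C[2]); ex=(C[0]-C[3])+(C[1]-C[2])
yaw1=np.arctan2(-ey[0],ey[1]); yaw2=np.arctan2(ex[1],ex[0]); print("ctr",ctr,"yaw",yaw1,yaw2)
D=np.array([ray("scene",*S(*c),.097)[:2] for c in [(678,432),(90,478),(90,186),(604,149)]])
print("scene",D.round(4),D.mean(0))
yaw=(yaw1+yaw2)/2; M=np.array([[np.cos(yaw),-np.sin(yaw)],[np.sin(yaw),np.cos(yaw)]])
loc=lambda p:(M.T@(p[:2]-ctr)).round(4)
for n,p in {"tabfront":ray("top",*T(428,467),.127),"tabback":ray("top",*T(424,386),.127),"knob":ray("top",*T(573,407),.118),"knobS":ray("scene",*S(176,121),.118),"tabtopS":ray("scene",*S(341,68),.127)}.items(): print(n,p.round(4),loc(p))
E
```

```text
[[ 0.6973  0.1719]
 [ 0.7211 -0.1278]
 [ 0.4961 -0.1463]
 [ 0.4734  0.1551]] [np.float64(0.2245), np.float64(0.3007), np.float64(0.2257), np.float64(0.3022)]
ctr [0.59697893 0.01322689] yaw 0.07726759494457634 0.07871154315498645
scene [[ 0.701   0.1715]
 [ 0.7212 -0.1273]
 [ 0.4998 -0.1442]
 [ 0.4791  0.1564]] [0.60028437 0.01410797]
tabfront [4.298e-01 2.000e-04 1.270e-01] [-0.1676  0.    ]
tabback [0.482  0.0033 0.127 ] [-0.1154 -0.001 ]
knob [ 0.4694 -0.0949  0.118 ] [-0.1356 -0.0979]
knobS [ 0.4684 -0.0939  0.118 ] [-0.1365 -0.0968]
tabtopS [0.4343 0.003  0.127 ] [-0.163   0.0025]
```

```bash
cat >> h.py <<'E'
CTR=np.array([.598,.0135,0]);YAW=.078;H=.0187
Rc=R.from_euler('z',YAW)
def w(p): return CTR+Rc.apply(p)
def att(a,s=1):  # tool tilted by a from down towards chest +x
    z=np.array([np.sin(a),0,-np.cos(a)]);y=np.array([0,s,0.]);
    return Rc*R.from_matrix(np.column_stack([np.cross(y,z),y,z]))
def pose(g,a,s=1):  # g grasp point in chest frame
    r=att(a,s); return w(g)+r.apply([0,0,H]), r.as_rotvec()
HX,HZ=.116,.085
def tab(th):
    c,s_=np.cos(th),np.sin(th); x,z=-.26,.025
    return np.array([HX+x*c+z*s_,0,HZ-x*s_+z*c])
E
python3 - <<'E'
from h import *
for s in(1,-1):
  for a in(0,15,30,40,50,60,70):
    A=np.radians(a);o=[]
    for th in(-1,0,.25,.5,.75,1.):
        g=tab(max(th,0))
        if th<0: g=g-.1*np.array([np.sin(A),0,-np.cos(A)])
        q=inverse_kinematics(*pose(g,A-max(th,0),s)); o.append(q is not None)
    print(s,a,o, None if q is None else np.round(q,2))
E
```

```text
1 0 [True, True, True, True, False, False] None
1 15 [True, True, True, True, False, False] None
1 30 [False, True, True, True, True, False] None
1 40 [False, False, True, True, True, True] [ 0.01  0.68 -0.17  0.74  0.1   2.03  1.54]
1 50 [False, False, True, True, True, True] [ 0.31  0.58 -0.72  0.97  0.35  1.82  1.37]
1 60 [False, False, True, True, True, True] [ 0.39  0.42 -0.7   1.2   0.27  1.57  1.4 ]
1 70 [False, False, False, True, True, True] [ 0.44  0.25 -0.62  1.41  0.16  1.31  1.47]
-1 0 [True, True, True, True, False, False] None
-1 15 [True, True, True, True, False, False] None
-1 30 [False, True, True, True, True, False] None
-1 40 [False, False, True, True, True, True] [-0.13  0.68  0.2   0.75 -0.1   2.03 -1.48]
-1 50 [False, False, True, True, True, True] [ 0.18  0.53 -0.44  0.98  0.2   1.8  -1.68]
-1 60 [False, False, True, True, True, True] [ 0.27  0.38 -0.48  1.2   0.18  1.55 -1.67]
-1 70 [False, False, False, True, True, True] [ 0.38  0.24 -0.54  1.41  0.14  1.31 -1.65]
```

```bash
python3 - <<'E'
from h import *
r=np.radians
for s in(1,-1):
  print(s)
  for a in(28,30,32,34,36):
    print(a,[inverse_kinematics(*pose(tab(0)+[0,0,dz],r(a),s)) is not None for dz in(.08,.04,0)], np.round(inverse_kinematics(*pose(tab(0),r(a),s)) if inverse_kinematics(*pose(tab(0),r(a),s)) is not None else 0,2))
  for th in (.85,.9,.95,1.,1.05): print(th,[e for e in(-24,-22,-20,-18,-16,-14,-12,-10) if inverse_kinematics(*pose(tab(th),r(e),s)) is not None])
E
```

```text
1
28 [True, True, True] [ 0.4  -0.08 -0.39  2.36 -0.18  0.38  1.8 ]
30 [True, True, True] [ 0.37 -0.1  -0.36  2.39 -0.23  0.33  1.85]
32 [True, True, True] [ 0.3  -0.11 -0.29  2.43 -0.28  0.27  1.9 ]
34 [True, True, True] [ 0.03 -0.12 -0.03  2.47 -0.21  0.21  1.83]
36 [True, True, True] [-0.98 -0.28  0.86  2.52  0.92  0.26  0.74]
0.85 [-22, -20, -18, -16, -14, -12, -10]
0.9 [-20, -18, -16, -14, -12, -10]
0.95 [-18, -16, -14, -12, -10]
1.0 [-16, -14, -12, -10]
1.05 [-14, -12, -10]
-1
28 [True, True, True] [ 0.76 -0.09 -0.72  2.35 -0.28  0.39 -1.23]
30 [True, True, True] [ 0.77 -0.11 -0.73  2.38 -0.38  0.34 -1.13]
32 [True, True, True] [ 0.77 -0.12 -0.71  2.41 -0.5   0.3  -1.01]
34 [True, True, True] [ 0.75 -0.13 -0.69  2.45 -0.64  0.25 -0.87]
36 [True, True, True] [ 0.7  -0.14 -0.64  2.48 -0.82  0.21 -0.69]
0.85 [-22, -20, -18, -16, -14, -12, -10]
0.9 [-20, -18, -16, -14, -12, -10]
0.95 [-18, -16, -14, -12, -10]
1.0 [-16, -14, -12, -10]
1.05 [-14, -12, -10]
```

```bash
python3 - <<'E'
from h import *
r=np.radians
movep(*pose(tab(0)+[0,0,.08],r(32)));print(read_clock(),read_tcp_pos(),read_qpos().round(2) if hasattr(read_qpos(),'round') else read_qpos())
print(servo_line(pose(tab(0)+[0,0,.005],r(32))[0],max_speed=.06,max_force=6))
print(read_clock(),read_force(),read_qpos(),read_tcp_pos(),pose(tab(0)+[0,0,.005],r(32))[0])
a=capture("scene")[120:260,230:400];b=capture("wrist")
cv2.imwrite("pics/g1.png",np.hstack([cv2.resize(a,(400,329)),cv2.resize(b,(400,329))]))
E
```

```text
2.025 [0.46482815 0.00246199 0.17455996] [ 0.14 -0.25 -0.12  2.3  -0.15  0.54  1.77]
False
3.425 [-0.15260707  0.00093835  0.04604436] [ 0.11201753 -0.1233586  -0.11551776  2.42322019 -0.18423337  0.28681007
  1.80405208] [0.46477629 0.0030101  0.09968863] [0.46431719 0.00305154 0.0991415 ]
```

View pics/g1.png

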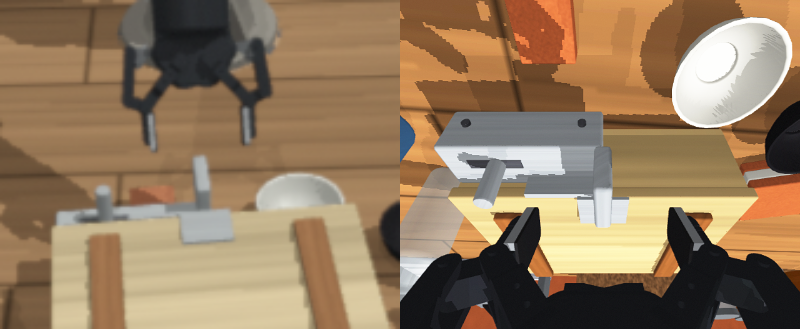

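The left half shows the tab at (202,180) and the pad tips at (153,148) and (250,140), centred on the tab sideways but seemingly above it. The right half shows the tab at (603,190) between and ahead of the pads. I'll check this against the projected TCP.

```bash
python3 - <<'E'
from h import *
t=read_tcp_pos();r=R.from_rotvec(read_orientation());print(t,r.as_matrix().round(3))
f=lambda p:np.round([(proj("scene",p)[0]-230)*400/170,(proj("scene",p)[1]-120)*329/140])
cw=calibration("wrist");g=lambda p:np.round(np.array(proj("wrist",p,cw))*[400/640,329/480]+[400,0])
print(cw["world_from_camera"].round(3))
for n,p in {"tcp":t,"padL":t+r.apply([0,.0425,-.013]),"padR":t+r.apply([0,-.0425,-.013]),"tabtop":w([-.165,0,.127]),"tabgrip":w(tab(0)),"knobtop":w([-.14,-.0975,.118])}.items(): print(n,f(p),g(p))
E
```

```text
[0.46475487 0.00304186 0.09968754] [[-0.845 -0.078  0.529]
 [-0.066  0.997  0.041]
 [-0.531 -0.    -0.847]]
[[-0.079 -0.643 -0.762  0.304]
 [ 0.997 -0.051 -0.06  -0.01 ]
 [-0.001 -0.764  0.645  0.212]
 [ 0.     0.     0.     1.   ]]
tcp [201. 197.] [604. 185.]
padL [242. 181.] [655. 192.]
padR [158. 187.] [553. 192.]
tabtop [197. 156.] [604. 192.]
tabgrip [200. 182.] [604. 189.]
knobtop [102. 186.] [484. 201.]
```

```bash
python3 - <<'E'
from h import *
sleep(.2);print(read_clock(),read_tcp_pos())
a=capture("scene")[120:260,230:400];b=capture("wrist");print(read_tcp_pos(),read_clock(),read_gripper_width())
a=cv2.resize(a,(400,329));b=cv2.resize(b,(400,329))
t=read_tcp_pos();r=R.from_rotvec(read_orientation());cw=calibration("wrist")
for d in(0,.013,.04):
  for y in(-.0425,.0425):
    p=t+r.apply([0,y,-d]);u,v=proj("scene",p);cv2.circle(a,(int((u-230)*400/170),int((v-120)*329/140)),3,(0,0,255),-1)
    u,v=proj("wrist",p,cw);cv2.circle(b,(int(u*400/640),int(v*329/480)),3,(0,0,255),-1)
cv2.imwrite("pics/g2.png",np.hstack([a,b]))
E
```

```text
3.725 [0.46445034 0.0030341  0.09936227]
[0.46438522 0.00301911 0.09925898] 3.825 0.08538820288371848
```

View pics/g2.png

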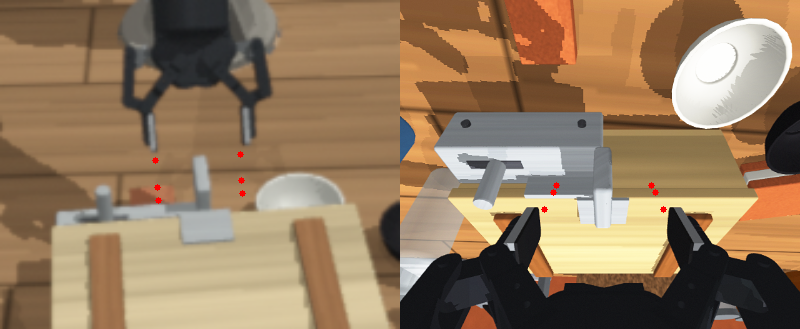

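Both views put the open fingertips about 45 mm behind the reported TCP, not the 13 mm the swing explains. They are therefore still clear above the tab. I'll partly close the gripper and measure again.

```bash
python3 - <<'E'
from h import *
move_gripper(.03)
a=capture("scene")[120:260,230:400];b=capture("wrist");print(read_clock(),read_gripper_width(),read_force())
a=cv2.resize(a,(400,329));b=cv2.resize(b,(400,329))
t=read_tcp_pos();r=R.from_rotvec(read_orientation());cw=calibration("wrist")
for d in(0,.0187,.04):
  for y in(-.015,.015):
    p=t+r.apply([0,y,-d]);u,v=proj("scene",p);cv2.circle(a,(int((u-230)*400/170),int((v-120)*329/140)),3,(0,0,255),-1)
    u,v=proj("wrist",p,cw);cv2.circle(b,(int(u*400/640),int(v*329/480)),3,(0,0,255),-1)
cv2.imwrite("pics/g3.png",np.hstack([a,b]))
E
```

```text
4.5 0.03028945305113416 [-0.04314315 -0.69930683  0.17872929]
```

View pics/g3.png

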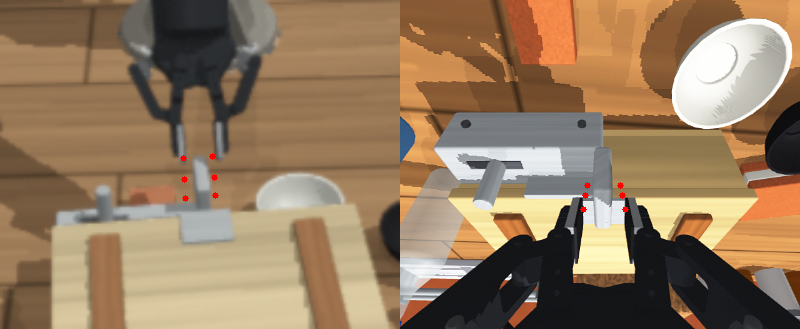

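Fingers at 30 mm: tips at (180,157) and (222,157) in the scene half, and (582,198) and (626,198) in the wrist half. The tab top is just between or below them. I'll triangulate the tip midpoints.

```bash
cat >> h.py <<'E'
def tri(us,uw,cw):
    o=[];d=[]
    for n,(u,v),c in(("scene",us,calibration("scene")),("wrist",uw,cw)):
        q=ray(n,u,v,0,c);o.append(c["world_from_camera"][:3,3]);e=q-o[-1];d.append(e/np.linalg.norm(e))
    A=sum(np.eye(3)-np.outer(e,e) for e in d);b=sum((np.eye(3)-np.outer(e,e))@p for e,p in zip(d,o))
    x=np.linalg.solve(A,b);return x,[np.linalg.norm(np.cross(x-p,e)) for e,p in zip(d,o)]
E
python3 - <<'E'
from h import *
cw=calibration("wrist");t=read_tcp_pos();r=R.from_rotvec(read_orientation())
for n,s,k in(("w30",(201,157),(604,198)),("open",(201,147),(604,208)),("tabtop",(200,156),(603,228)),("tabtopfront",(197,156),(604,150))):
    x,e=tri((s[0]*170/400+230,s[1]*140/329+120),((k[0]-400)*1.6,k[1]*480/329),cw)
    print(n,x.round(4),np.round(e,4),"tool",r.inv().apply(x-t).round(4))
print(t,read_clock())
E
```

```text
w30 [0.4369 0.0025 0.1283] [0.0018 0.0018] tool [ 0.0078  0.0017 -0.0392]
open [0.4329 0.0025 0.1378] [0.0021 0.0021] tool [ 0.006   0.0019 -0.0494]
tabtop [0.4522 0.0024 0.1418] [0.0012 0.0012] tool [-0.0123  0.0003 -0.0426]
tabtopfront [ 0.4115 -0.0006  0.1097] [0.0007 0.0007] tool [ 0.0392  0.0005 -0.037 ]
[0.46431277 0.00302278 0.09912853] 4.5
```

```bash
python3 - <<'E'
from h import *
servo_line(read_tcp_pos()+np.array([0,0,.006]),max_speed=.05)
move_gripper(0);print(read_clock(),read_gripper_width(),read_finger_force(),read_force())
r=np.radians
# shut: come down onto the tab top gently to find the real fingertip
z0=read_tcp_pos()
print(servo_line(z0-np.array([0,0,.03]),max_speed=.03,max_force=3),read_tcp_pos(),read_force(),read_clock())
servo_line(z0+np.array([0,0,.0]),max_speed=.05);print(read_clock())
E
```

```text
5.1667 7.397370286602712e-05 0.0 [-0.39017727 -0.36213601 -0.09686807]
True [0.46484795 0.00301887 0.0991888 ] [-5.06150845 -0.1535418   8.53460252] 5.6083
5.8917
```

The shut fingers met the tab top (z=0.127) at a reported TCP z of 0.099. The real fingertips are therefore about 34 mm short of the reported TCP, in agreement with the triangulation. I'll correct H and recheck reach.

```bash
sed -i 's/H=.0187/H=.0187+.034/' h.py; python3 - <<'E'
from h import *
r=np.radians
for s in(1,-1):
  for a in(28,32,36,40): 
    q=inverse_kinematics(*pose(tab(0),r(a),s)); print(s,a,q is not None and np.round(q,2))
  for th in (.9,.97,1.04): print(th,[e for e in(-28,-26,-24,-22,-20,-18,-16,-14,-12) if inverse_kinematics(*pose(tab(th),r(e),s)) is not None])
E
```

```text
1 28 [ 0.13  0.01 -0.16  2.37 -0.09  0.27  1.71]
1 32 False
1 36 False
1 40 False
0.9 [-24, -22, -20, -18, -16, -14, -12]
0.97 [-22, -20, -18, -16, -14, -12]
1.04 [-20, -18, -16, -14, -12]
-1 28 [ 0.76  0.04 -0.79  2.35  0.01  0.27 -1.52]
-1 32 False
-1 36 False
-1 40 False
0.9 [-24, -22, -20, -18, -16, -14, -12]
0.97 [-22, -20, -18, -16, -14, -12]
1.04 [-20, -18, -16, -14, -12]
```

```bash
cat >> h.py <<'E'
A0,A1,TH=np.radians(27),np.radians(-20),.97
def lp(th): return pose(tab(th),A0+(A1-A0)*th/TH)
E
python3 - <<'E'
from h import *
servo_line(read_tcp_pos()+np.array([0,0,.03]),max_speed=.1)
move_gripper(.06)
p,o=pose(tab(0)+[0,0,.05],A0);movep(p,o)
print(servo_line(lp(0)[0],max_speed=.06,max_force=5),read_tcp_pos()-lp(0)[0],read_force())
move_gripper(0);print(read_clock(),read_gripper_width(),read_finger_force(),read_force())
t0=read_tcp_pos()
for th in(.02,.04,.06):
    hit=servo_line(*lp(th),max_speed=.03,max_force=12)
    print(th,hit,read_tcp_pos()-t0,read_force(),read_clock())
    if hit: break
sleep(.2);print(read_gripper_width(),read_force(),read_clock())
a=capture("scene")[120:300,230:440];b=capture("wrist")
cv2.imwrite("pics/g4.png",np.hstack([cv2.resize(a,(400,343)),cv2.resize(b,(400,343))]))
E
```

```text
False [ 4.66271067e-04 -1.78052980e-05  5.67086654e-04] [-0.80173753  0.17056811 -0.73521552]
8.6583 0.01349901044566461 58.595561385154724 [-2.51553118 -3.59902213  5.98129953]
0.02 False [-3.38980111e-04  1.99160838e-05  4.19695445e-03] [ 2.72457891 -5.22646101 -2.76825772] 8.9667
0.04 False [-5.33404070e-04  2.38867028e-05  8.82273036e-03] [ 3.88088801 -4.36775629 -5.54278041] 9.275
0.06 False [-6.01915294e-04  2.40496290e-05  1.34729130e-02] [ 4.95453363 -3.61667618 -6.2382619 ] 9.5833
0.013258862982311758 [ 4.37839271 -4.14572404 -5.16299182] 9.7833
```

View pics/g4.png

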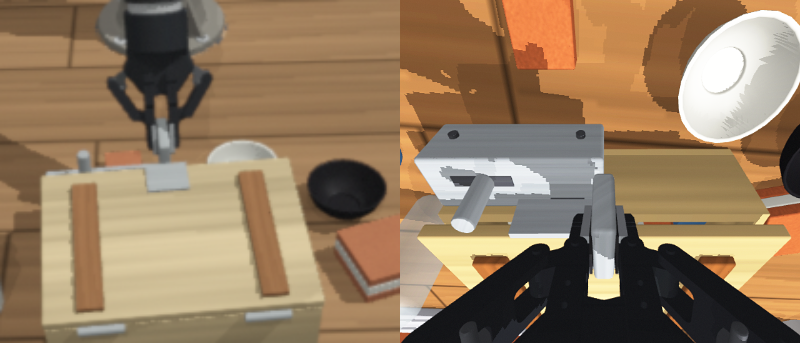

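The tab is gripped (width 13.3 mm). The wrist half shows a gap under the lid edge at about (690,215), so the lid has risen. The force is still small, so I'll go further with a force guard.

```bash
python3 - <<'E'
from h import *
for th in(.08,.1,.12):
    hit=servo_line(*lp(th),max_speed=.03,max_force=12)
    print(th,hit,read_tcp_pos()-lp(th)[0],read_force(),read_moment(),read_gripper_width(),read_clock())
    if hit: break
E
```

```text
0.08 False [ 2.06563632e-05 -8.37308228e-04 -7.04488521e-04] [ 5.22962296 -4.54414477 -7.1898718 ] [-0.8318344   0.41064144 -0.25457715] 0.013259135807831371 10.1917
0.1 False [ 3.06723148e-05 -8.43863566e-04 -7.79429944e-04] [ 5.32251311 -4.57685418 -7.11378804] [-0.86502112  0.37455006 -0.24395719] 0.013120361476354831 10.5
0.12 False [ 3.43143045e-05 -8.73170119e-04 -8.37162839e-04] [ 5.84791479 -4.3381328  -6.98181292] [-0.81575129  0.29406785 -0.24970825] 0.013267712647453096 10.8083
```

The force stays flat well past 0.04 rad, so the lid is free and the bolt can stay where it is. Now raise it.

```bash
python3 - <<'E'
from h import *
for th in np.linspace(.12,.97,13)[1:]:
    hit=servo_line(*lp(th),max_speed=.06,max_force=20)
    print(round(th,3),hit,np.round(read_tcp_pos()-lp(th)[0],4),np.round(read_force(),1),round(read_gripper_width(),4),read_clock())
    if hit: break
sleep(.5);print(read_force(),read_finger_force(),read_clock(),read_qpos())
a=capture("scene")[60:300,200:480];b=capture("wrist")
cv2.imwrite("pics/g5.png",np.hstack([cv2.resize(a,(400,343)),cv2.resize(b,(400,343))]))
E
```

```text
0.191 False [ 0.0001 -0.0009 -0.0009] [ 4.1 -4.5 -5.4] 0.0131 11.2417
0.262 False [-0.0001 -0.0009 -0.0013] [ 5.7 -4.  -6.3] 0.0135 11.675
0.332 False [-0.0001 -0.0009 -0.0014] [ 4.5 -3.9 -6.2] 0.0131 12.1083
0.403 False [-0.0005 -0.0009 -0.0021] [ 3.7 -3.7 -7. ] 0.0131 12.5417
0.474 False [-0.0004 -0.0009 -0.002 ] [ 3.7 -3.8 -7.6] 0.0134 12.975
0.545 False [-0.0006 -0.0009 -0.0023] [ 4.2 -4.6 -7. ] 0.0131 13.4083
0.616 False [-0.0007 -0.0009 -0.0023] [ 3.3 -5.  -9.2] 0.0134 13.8417
0.687 False [-0.0006 -0.0009 -0.0022] [ 3.4 -4.4 -8.9] 0.013 14.2667
0.758 False [-0.0004 -0.0009 -0.0021] [ 2.2 -5.2 -8.2] 0.0134 14.6917
0.828 False [-0.0008 -0.0009 -0.0024] [ 1.1 -5.5 -9. ] 0.013 15.1167
0.899 False [-0.0007 -0.0009 -0.0023] [ 0.3 -5.5 -9.4] 0.0133 15.5417
0.97 False [-0.0007 -0.0009 -0.0023] [-0.7 -5.6 -8.9] 0.0134 15.9667
[  0.21249236  -5.46723826 -10.11156845] 59.472439885139465 16.4667 [ 0.00946275  0.66317678 -0.14191107  0.8716757   0.08020998  1.96344825
  1.54764345]
```

View pics/g5.png

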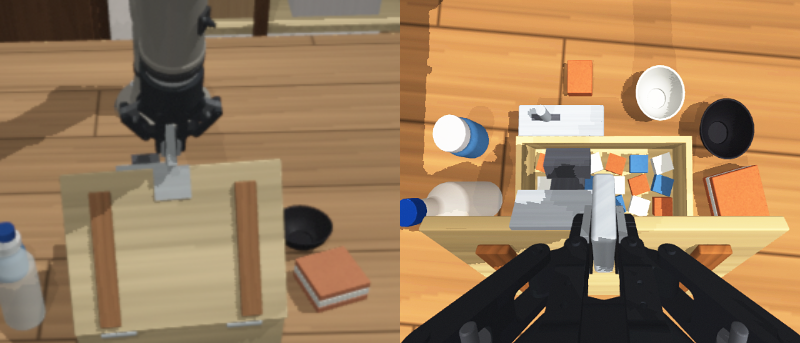

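The lid stands up with the tab still in the fingers at (172,150) in the scene half. The chest is open and the bystanders are undisturbed. Check that it's steady, then hand in.

```bash
python3 - <<'E'
from h import *
a=read_tcp_pos();sleep(.7);b=read_tcp_pos();print(b-a,np.abs(read_joint_velocities()).max(),read_finger_force(),read_gripper_width())
print(finish_job(),read_clock())
E
```

```text
[ 1.40925172e-05 -2.28133253e-05  7.92006093e-06] 0.0012332653765653194 59.470834136009216 0.012899662876955004
the job is handed in; nothing more can be done
the job is handed in; nothing more can be done
```

I tried the lid by its tab and it came up freely, so I left the bolt alone; the lid was raised to about 0.97 rad (56°) and the job handed in with the gripper holding it there, steady, with nothing else in the scene visibly moved.

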